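# Lock the cabochon crosswise

### The arm

A 6-joint arm with a two-finger parallel gripper is mounted at the origin on the work surface. World frame = base frame: x ahead of the robot, y to its left, z up, the work surface at z = 0. Lengths are in m, angles in rad, forces in N, time in s.
With the tool pointing down it reaches from about 0.25 to 0.8 m from the base axis. Payload 8.5 kg.
Tool frame: the origin (TCP) lies at the very end of the fingers, on their centre line; the grasp point (between the pads) lies 19 mm behind it (arm.grasp_offset is the distance from the TCP to the grasp point, in m); z points along the fingers, y is the direction in which the jaws open and shut (so a half turn about z gives the same grasp; the last joint's range is limited). The gripper opens to 85 mm and grips with 20 to 120 N. Pads are 22 mm wide; open, the fingers measure 114 mm over their backs; the gripper's body (76 mm by 85 mm) begins 54 mm behind the grasp point. The pads swing forward as they close: fully open they stand 13 mm farther back than shut.
Start: joints at [-1.113, 0.238, -0.013, 1.319, 0, 1.571], TCP at [0.232, -0.471, 0.231] pointing down, gripper open.
Joint ranges: [-2.66, 2.66], [-1.03, 1.9], [-1.14, 1.46], [-1.82, 2.27], [-1.45, 1.34], [-3.14, 3.14]. Speed limits (rad/s): [2.22, 2.22, 2.79, 3.14, 3.14, 3.14].

### API

Orientations are given as a unit quaternion [w, x, y, z].
In Python, from plant import arm gives the robot as it stands.
- The arm moves only by the tool play_rows, never from a script. Its argument "rows" is a list of rows, each a list of 5 numbers: the gripper command: -1 is fully open, 1 is shut, values between are in proportion, then the shift along the tool's x, y, z in cm, then the turn about the tool's z in degrees. A call has 1 to 20 rows; each row shifts and turns the pose as measured when the row begins, along the tool's axes as they then stand; what a row does not reach is not made up. A row lasts 1/10 s, in which the tool goes at most 50 mm and 8.59 degrees, less where a joint would pass 70% of its speed; a pose out of reach is approached as far as the arm can. A call with a gripper value outside its range is refused whole. The fingers move at their own pace and stop on an object; "squeeze" is the grip in N (left out, the last holds). Time passes only in rows, so rows that do not move let the fingers close. It gives the time, the measured TCP pose, the force and the opening at its end, in the units of the state.
- arm.state(): the state, without advancing time (a new reading comes with each control period).
- arm.capture(name): name is "scene" or "top"; returns a dict with "color" (384x512x3 uint8, blue, green, red), "z_map" (384x512 float32, m along the optical axis (not along the pixel's ray), 0 where there is no reading), "mtx" (3x3 intrinsics, pixels), "world_from_camera" (4x4, takes a point from camera to world coordinates). Camera axes: x right, y down, z forward; pixel columns grow to the right and rows downward; lengths in m; the calibration is good to about 2 mm. A picture is of the moment at which its call begins.
- arm.hand_in(): hands the job in, once; it reports no verdict.
The state is a dict: "time_s": time; "q": joint angles; "dq": joint speeds; "tau": joint torques, N m; "ee_pos": TCP position; "tool_rot": TCP orientation; "contact_force": force on the tool from outside, world axes, zero at the start; "wrist_torque": the same for the moment, N m; "grip_width": opening from 0.0 (shut) to 1.0 (fully open).
Only numpy, scipy, OpenCV 4.12 (cv2) and the standard library are available. Lean on these libraries where they do the work, as an engineer would, in place of code of your own. Each camera call takes 0.05 s, during which the arm holds its last target. There are 200 camera calls.

### The job

The amber stone lies in its setting block under four claws with coloured heads. With your fingertips push the claws fully down crosswise so that the stone is held level: red first, then blue opposite it, then yellow, and last green, each with a light push. Nothing is to be picked up: leave the stone in its seat and the block where it stands, and do not disturb the other things on the bench.

Things in the scene. Friction and masses are not known exactly. Their poses are not given: they have to be found in the camera images.
- setter: round setting block standing loose on the bench: dark hardwood puck 128 mm across with a bright metal deck, deck top 32 mm above its origin; about 0.9 kg. Origin at the centre of its underside, z up. Four claws with coloured heads stand on it on a circle of 38 mm radius: red at its +x, yellow at +y, blue at -x, green at -y, so red faces blue and yellow faces green. A total push on the block or its claws of more than 30 N is too hard.
- head_red (a point): centre of the top face of the red claw's head, a flat round red plastic button 24 mm across and 5 mm thick on a steel pin; a thin brass finger reaches from under it towards the stone. The top face is 59 to 62 mm above the bench at the start and 50 mm when fully down. It moves with the claw; only the way down is free. Everything within 30 mm of it is lower than its fully-down top, apart from the other claws' parts.
- pin_red (a joint): how far the red claw has been pushed down, m: 0 to 0.003 at the start, 0.012 fully down against its solid stop. It slides straight down against about 4 N of friction (a little more when pushed fast) and stays where it is left.
- head_blue (a point): centre of the top face of the blue claw's head, a flat round blue plastic button 24 mm across and 5 mm thick on a steel pin; a thin brass finger reaches from under it towards the stone. The top face is 59 to 62 mm above the bench at the start and 50 mm when fully down. It moves with the claw; only the way down is free. Everything within 30 mm of it is lower than its fully-down top, apart from the other claws' parts.
- pin_blue (a joint): how far the blue claw has been pushed down, m: 0 to 0.003 at the start, 0.012 fully down against its solid stop. It slides straight down against about 4 N of friction (a little more when pushed fast) and stays where it is left.
- head_yellow (a point): centre of the top face of the yellow claw's head, a flat round yellow plastic button 24 mm across and 5 mm thick on a steel pin; a thin brass finger reaches from under it towards the stone. The top face is 59 to 62 mm above the bench at the start and 50 mm when fully down. It moves with the claw; only the way down is free. Everything within 30 mm of it is lower than its fully-down top, apart from the other claws' parts.
- pin_yellow (a joint): how far the yellow claw has been pushed down, m: 0 to 0.003 at the start, 0.012 fully down against its solid stop. It slides straight down against about 4 N of friction (a little more when pushed fast) and stays where it is left.
- head_green (a point): centre of the top face of the green claw's head, a flat round green plastic button 24 mm across and 5 mm thick on a steel pin; a thin brass finger reaches from under it towards the stone. The top face is 59 to 62 mm above the bench at the start and 50 mm when fully down. It moves with the claw; only the way down is free. Everything within 30 mm of it is lower than its fully-down top, apart from the other claws' parts.
- pin_green (a joint): how far the green claw has been pushed down, m: 0 to 0.003 at the start, 0.012 fully down against its solid stop. It slides straight down against about 4 N of friction (a little more when pushed fast) and stays where it is left.
- seat (a point): point on the block's axis, 38 mm above its underside, where the middle of the stone belongs (brass seat ring, 3 mm high, around it)
- stone_mid (a point): middle of the stone: a loose amber domed cabochon, 36 mm across and 12.5 mm high, 30 g, lying flat in the seat ring; point half-way up it. Its top is 45 mm above the bench, lower than any claw head. It stays where it is.
- cone: small loose turned wooden ring cone with a brass ring on it, 34 mm across, 55 mm high, standing beside the block about 107 mm from its axis, between two claws; origin under its centre. Leave alone.
- hammer: loose hammer with dark handle, 240 mm long, lying on the bench to the robot's right. Leave alone.
- mallet: loose small hammer with pale handle, 190 mm long, lying on the bench farther to the right. Leave alone.
- graver: loose graver with pale mushroom-shaped wooden handle, 115 mm long, 34 mm thick, lying to the left. Leave alone.
- anvil: loose square steel bench block, 65 x 65 x 30 mm, beyond the setting block. Leave alone.
- oilstone: loose sharpening stone in a wooden tray, 170 x 75 x 32 mm, to the left. Leave alone.
- dish: loose shallow grey plastic parts dish, 90 x 70 x 22 mm, beyond the setting block. Leave alone.
There are look-alikes about, which are no part of the job. Leave any pink, purple or turquoise look-alike of the setter alone.

How it is judged:
On the way, in this order (a step that is already met when the one before it is completed fails the run):
1. the red claw is pushed fully down, those still to come being up (value of joint pin_red above 0.009 m and value of joint each of pin_blue, pin_yellow, pin_green below 0.005 m), for 0.1 s.
2. the blue claw is pushed fully down, those still to come being up (value of joint each of pin_red, pin_blue above 0.009 m and value of joint each of pin_yellow, pin_green below 0.005 m), for 0.1 s.
3. the yellow claw is pushed fully down, those still to come being up (value of joint each of pin_red, pin_blue, pin_yellow above 0.009 m and value of joint pin_green below 0.005 m), for 0.1 s.
4. the green claw is pushed fully down, the others being down (value of joint each of pin_red, pin_blue, pin_yellow, pin_green above 0.009 m), for 0.1 s.
At the end, for the whole second after the job is handed in: All four claws are down to within 3 mm of their stops (joints above 0.009 m), pushed in the order red, blue, yellow, green; the stone lies flat within 6 mm of its seat; the block stands level within 20 mm of where it stood, at rest; no other thing has moved more than 25 mm (all of step 4 and distance between stone_mid and seat below 0.006 m and angle between stone_mid's own z axis and vertical below 0.12 rad and distance of setter from where it was at the start of the episode below 0.02 m and angle between setter's own z axis and vertical below 0.03 rad and linear speed of setter below 0.01 m/s and distance of each of cone, hammer, mallet, graver, anvil, oilstone, dish from where it was at the start of the episode below 0.025 m); the robot touches nothing.
It fails at once if the robot pushes on the block or its claws with more than 30 N (contact force between any of the fingers, the arm and setter above 30 N).
It fails at once if the block is shifted more than 20 mm, lifted or tipped (distance of setter from where it was at the start of the episode above 0.02 m or height (world z) of setter above 0.006 m or angle between setter's own z axis and vertical above 0.1 rad).
It fails at once if the stone is lifted or pushed out of its seat (distance between stone_mid and seat above 0.007 m).
It fails at once if a bystander is moved or lifted more than 25 mm (distance of any of cone, hammer, mallet, graver, anvil, oilstone, dish from where it was at the start of the episode above 0.025 m).
It also fails if it takes over 54 s, if anything falls off the work surface, if the arm or the gripper's body presses on something with over 40 N, if the wrist force passes 120 N, or if a joint passes its speed limit or range.

## Working session

There is one attempt and no reset: what is moved stays moved. The work goes in short steps, Python scripts to look and compute and a tool call to move; the robot and the scene stay as the last step left them, time stands still between calls to the robot, and variables do not carry over. Pictures are saved under pics/ and viewed, about 8 in all and at most 12, crops included, and the job is handed in when it is done.

Besides the shell and the picture viewer there is one more tool, called after ">>>" as name(argument=value, ...), one argument or row to a line, values as JSON. play_rows: Moves the arm, as the interface text tells. Its arguments: {"type":"object","properties":{"rows":{"type":"array"},"squeeze":{"type":"number"}},"required":["rows"]}

```bash
mkdir -p pics; python3 - <<'E'
from plant import arm
import cv2,numpy as np
s=arm.state();print({k:np.round(v,3).tolist() for k,v in s.items()})
for n in("top","scene"):
    c=arm.capture(n);cv2.imwrite(f"pics/{n}0.png",c["color"]);np.savez(f"{n}0.npz",**c)
    print(n,c["mtx"].round(1).tolist(),c["world_from_camera"].round(3).tolist())
E
```

```text
{'time_s': 0.0, 'q': [-1.113, 0.239, -0.014, 1.319, 0.0, 1.571], 'dq': [-0.001, 0.0, -0.0, 0.0, 0.001, 0.0], 'tau': [0.001, -53.878, 34.644, 0.018, 0.0, 0.0], 'ee_pos': [0.232, -0.471, 0.231], 'tool_rot': [-0.001, 0.974, 0.227, -0.0], 'contact_force': [-0.085, -0.619, -0.481], 'wrist_torque': [-0.017, 0.03, 0.052], 'grip_width': 1.003}
top [[383.2, 0.0, 261.8], [0.0, 383.2, 191.7], [0.0, 0.0, 1.0]] [[0.028, -0.982, 0.185, 0.392], [-0.999, -0.033, -0.023, -0.04], [0.029, -0.184, -0.982, 1.058], [0.0, 0.0, 0.0, 1.0]]
scene [[389.4, 0.0, 254.8], [0.0, 389.4, 186.7], [0.0, 0.0, 1.0]] [[0.878, 0.401, -0.261, 0.825], [0.478, -0.738, 0.476, -0.536], [-0.001, -0.543, -0.84, 0.902], [0.0, 0.0, 0.0, 1.0]]
```

View pics/top0.png

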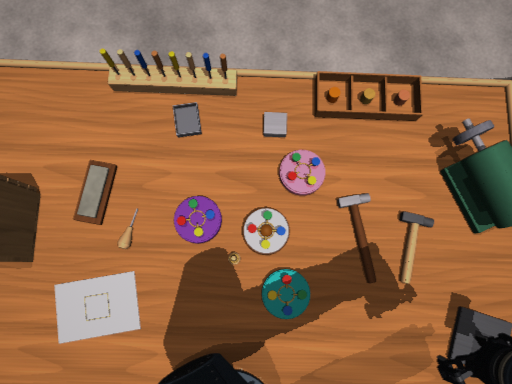

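View pics/scene0.png

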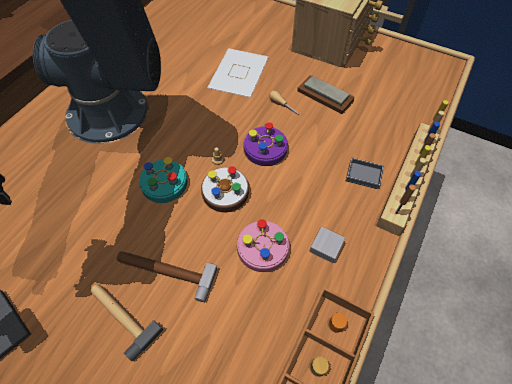

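The setter with the bright deck and amber stone is at about (266,231) in the top view and (225,187) in the scene view. In the top view red is at (252,229), green (267,216), blue (281,230) and yellow (265,244), and the cone is at (234,257). Next I measure the heads by colour.

```bash
cat > meas.py <<'E'
import cv2,numpy as np
R={'red':[(0,8),(172,180)],'yellow':[(24,34)],'green':[(45,80)],'blue':[(105,125)]}
def heads(c,ctr,rad):
    hsv=cv2.cvtColor(c["color"],cv2.COLOR_BGR2HSV);yy,xx=np.mgrid[:384,:512]
    near=np.hypot(xx-ctr[0],yy-ctr[1])<rad;out={}
    for k,rs in R.items():
        h=hsv[...,0];m=np.zeros(h.shape,bool)
        for a,b in rs:m|=(h>=a)&(h<=b)
        m&=near&(hsv[...,1]>150)&(hsv[...,2]>60)
        n,l,st,ce=cv2.connectedComponentsWithStats(m.astype(np.uint8))
        if n<2: continue
        i=1+np.argmax(st[1:,4]);d=c["z_map"][(l==i)&(c["z_map"]>0)]
        out[k]=(ce[i],int(st[i,4]),float(np.median(d)))
    return out
def ray(c,p):
    T=c["world_from_camera"];d=T[:3,:3]@np.linalg.inv(c["mtx"])@[p[0],p[1],1];return T[:3,3],d
def onplane(c,p,z):
    o,d=ray(c,p);return o+d*(z-o[2])/d[2]
def tri(r1,r2):
    (a,u),(b,v)=r1,r2;s=np.linalg.lstsq(np.c_[u,-v],b-a,rcond=None)[0];p,q=a+u*s[0],b+v*s[1];return (p+q)/2,np.linalg.norm(p-q)
E
python3 - <<'E'
from meas import *
t=np.load("top0.npz");s=np.load("scene0.npz")
H=heads(t,(266,231),23);S=heads(s,(225,186),24)
P={}
for k in R:
    p,_,d=H[k];o,v=ray(t,p);q,_,e=S[k];o2,v2=ray(s,q)
    x,g=tri((o,v),(o2,v2));P[k]=onplane(t,p,.059)
    print(k,p.round(1),H[k][1],q.round(1),S[k][1],'tri',x.round(4),round(g,4),'zt',(o+v*d).round(4),'zs',(o2+v2*e).round(4),'pl',P[k].round(4),onplane(s,q,.059).round(4))
c=(P['red']+P['blue']+P['yellow']+P['green'])/4
print('ctr',c.round(4),'r',{k:np.linalg.norm((P[k]-c)[:2]).round(4) for k in P})
import json
print('cone',onplane(t,(234,257),.04).round(3))
big=cv2.resize(t["color"][195:275,220:320],None,fx=7,fy=7,interpolation=cv2.INTER_NEAREST);cv2.imwrite("pics/crop.png",big)
E
```

```text
red [251.7 227.9] 58 [231.9 169.6] 54 tri [ 0.4836 -0.0396  0.0581] 0.0017 zt [ 0.4827 -0.0401  0.0606] zs [ 0.4855 -0.0409  0.0613] pl [ 0.4829 -0.0401  0.059 ] [ 0.4846 -0.0395  0.059 ]
yellow [265.  243.8] 55 [211.8 174.2] 48 tri [ 0.4435 -0.0758  0.0549] 0.0009 zt [ 0.4429 -0.076   0.0583] zs [ 0.4459 -0.0781  0.0595] pl [ 0.4429 -0.076   0.059 ] [ 0.4457 -0.0778  0.059 ]
green [267.2 215. ] 44 [236.  186.8] 41 tri [ 0.5192 -0.0794  0.0544] 0.0015 zt [ 0.518  -0.0797  0.0597] zs [ 0.5225 -0.0829  0.0619] pl [ 0.5181 -0.0797  0.059 ] [ 0.5214 -0.0813  0.059 ]
blue [280.5 230.5] 52 [215.6 190.9] 48 tri [ 0.4794 -0.1153  0.0542] 0.0014 zt [ 0.4784 -0.1154  0.0593] zs [ 0.4825 -0.118   0.0604] pl [ 0.4785 -0.1154  0.059 ] [ 0.4819 -0.1173  0.059 ]
ctr [ 0.4806 -0.0778  0.059 ] r {'red': np.float64(0.0377), 'yellow': np.float64(0.0377), 'green': np.float64(0.0375), 'blue': np.float64(0.0377)}
cone [0.407 0.004 0.04 ]
```

View pics/crop.png

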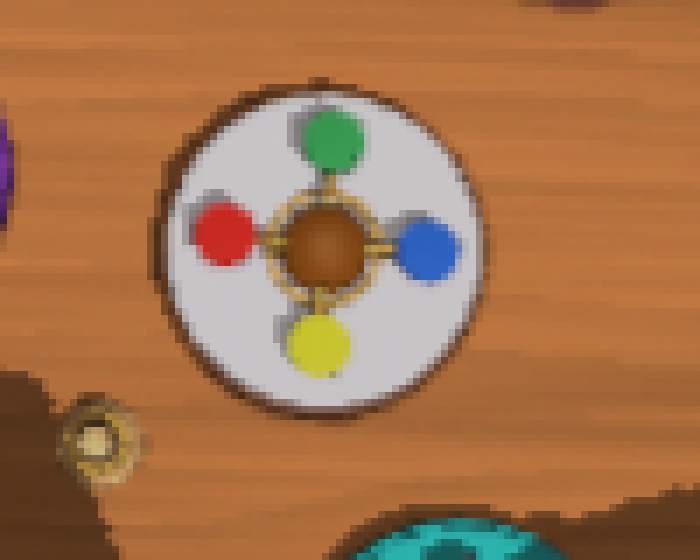

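The picture confirms the layout: metal deck, amber stone, red on the left (+y), blue on the right, yellow near, green far. Both views agree to about 3 mm. I move above red with the gripper shut.

>>> play_rows(
  rows=[
    [1, 3.8, -2.5, 0, 0],
    [1, 3.8, -2.5, 0, 0],
    [1, 3.8, -2.5, 0, 0],
    [1, 3.8, -2.5, 0, 0],
    [1, 3.8, -2.5, 0, 0],
    [1, 3.8, -2.5, 0, 0],
    [1, 3.8, -2.5, 0, 0],
    [1, 3.8, -2.5, 0, 0],
    [1, 3.8, -2.5, 0, 0],
    [1, 3.8, -2.5, 0, 0],
    [1, 3.6, -2.5, 0, 0],
    [1, 0, 0, 0, 0],
    [1, 0, 0, 0, 0],
  ],
  squeeze=20,
)

```text
time_s: 1.4
ee_pos: [0.4915, -0.0235, 0.2268]
tool_rot: [-0.002, 0.974, 0.225, -0.002]
contact_force: [-0.6, -0.3, 0.2]
grip_width: 0.003
```

```bash
cat > go.py <<'E'
import sys,numpy as np
from plant import arm
from scipy.spatial.transform import Rotation as Ro
T={'red':(.4837,-.0398),'blue':(.4802,-.1163),'yellow':(.4443,-.0769),'green':(.5198,-.0805)}
s=arm.state();Rm=Ro.from_quat(s["tool_rot"],scalar_first=True)
p=np.array(s["ee_pos"])
print(s["time_s"],p.round(4),'grip',round(s["grip_width"],3),'F',np.round(s["contact_force"],2),'tilt',Rm.as_matrix()[:,2].round(3))
for k in T:print(k,(Rm.inv().apply(np.array([*T[k],.08])-p)*100).round(2))
E
python3 go.py
```

```text
1.4 [ 0.4915 -0.0235  0.2268] grip 0.003 F [-0.61 -0.33  0.16] tilt [-0.004  0.003 -1.   ]
red [-1.38  1.2  14.67]
blue [-5.05  7.92 14.65]
yellow [-6.55  2.8  14.68]
green [ 0.08  6.44 14.64]
```

>>> play_rows(
  rows=[
    [1, -1.4, 1.2, 3, 0],
    [1, 0, 0, 3.5, 0],
    [1, 0, 0, 3.5, 0],
    [1, 0, 0, 2.5, 0],
    [1, 0, 0, 1, 0],
    [1, 0, 0, 0, 0],
    [1, 0, 0, 0, 0],
  ],
)

```text
time_s: 2.1
ee_pos: [0.4811, -0.0463, 0.089]
tool_rot: [-0.001, 0.975, 0.222, -0.001]
contact_force: [0.3, -0.8, 0.5]
grip_width: -0.005
```

```bash
python3 go.py
```

```text
2.1 [ 0.4811 -0.0463  0.089 ] grip -0.005 F [ 0.3  -0.8   0.49] tilt [-0.003  0.002 -1.   ]
red [ 0.51 -0.47  0.9 ]
blue [-3.12  6.27  0.88]
yellow [-4.65  1.17  0.9 ]
green [2.   4.76 0.88]
```

>>> play_rows(
  rows=[
    [1, 0.5, -0.5, 0, 0],
    [1, 0, 0, 0, 0],
    [1, 0, 0, 1, 0],
    [1, 0, 0, 0.8, 0],
    [1, 0, 0, 0, 0],
    [1, 0, 0, 0, 0],
  ],
)

```text
time_s: 2.7
ee_pos: [0.4863, -0.0392, 0.0731]
tool_rot: [-0.0, 0.975, 0.222, 0.002]
contact_force: [-0.7, 0.4, 0.0]
grip_width: -0.001
```

```bash
python3 go.py; python3 - <<'E'
from plant import arm
import cv2
a=arm.capture("top")["color"][190:280,215:325];b=arm.capture("scene")["color"][140:230,170:280]
cv2.imwrite("pics/chk1.png",cv2.resize(cv2.hconcat([a,b]),None,fx=3.6,fy=5,interpolation=cv2.INTER_CUBIC))
E
```

```text
2.7 [ 0.4863 -0.0392  0.0731] grip -0.001 F [-0.75  0.41  0.  ] tilt [ 0.003  0.002 -1.   ]
red [-0.26 -0.06 -0.7 ]
blue [-3.89  6.69 -0.71]
yellow [-5.41  1.58 -0.71]
green [ 1.23  5.17 -0.69]
```

View pics/chk1.png

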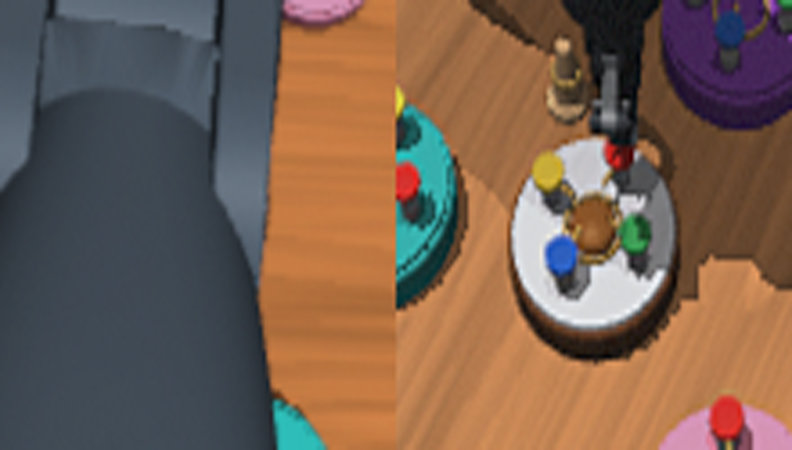

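In the scene view (right half) the shut fingertips are right above the red head at about (620,150). The top view is blocked by the arm. I push gently.

>>> play_rows(
  rows=[
    [1, -0.2, 0, 0.4, 0],
    [1, 0, 0, 0.4, 0],
    [1, 0, 0, 0.3, 0],
    [1, 0, 0, 0.3, 0],
    [1, 0, 0, 0.3, 0],
  ],
)

```text
time_s: 3.3
ee_pos: [0.4848, -0.0403, 0.0557]
tool_rot: [-0.0, 0.975, 0.222, 0.002]
contact_force: [-2.6, 0.1, 4.0]
grip_width: 0.002
```

>>> play_rows(
  rows=[
    [1, 0, 0, 0.3, 0],
    [1, 0, 0, 0.2, 0],
  ],
)

```text
time_s: 3.5
ee_pos: [0.4848, -0.0403, 0.0504]
tool_rot: [-0.0, 0.975, 0.222, 0.003]
contact_force: [-0.8, -0.5, 4.0]
grip_width: -0.002
```

>>> play_rows(
  rows=[
    [1, 0, 0, 0, 0],
    [1, 0, 0, 0, 0],
  ],
)

```text
time_s: 3.7
ee_pos: [0.4848, -0.0403, 0.0501]
tool_rot: [-0.0, 0.975, 0.222, 0.002]
contact_force: [-1.3, -0.0, 3.8]
grip_width: 0.001
```

>>> play_rows(
  rows=[
    [1, 0, 0, -1.5, 0],
    [1, 0, 0, -1, 0],
    [1, 0, 0, 0, 0],
    [1, -1.8, 3.3, 0, 0],
    [1, -1.8, 3.3, 0, 0],
    [1, 0, 0, 0, 0],
    [1, 0, 0, 0, 0],
  ],
)

```text
time_s: 4.4
ee_pos: [0.4812, -0.117, 0.0744]
tool_rot: [-0.0, 0.975, 0.223, 0.003]
contact_force: [0.3, 0.4, -0.8]
grip_width: 0.002
```

```bash
python3 go.py
```

```text
4.4 [ 0.4812 -0.117   0.0744] grip 0.002 F [ 0.26  0.42 -0.8 ] tilt [ 0.005  0.002 -1.   ]
red [ 3.59 -6.84 -0.54]
blue [-0.05 -0.1  -0.56]
yellow [-1.57 -5.21 -0.57]
green [ 5.07 -1.6  -0.53]
```

Red reached z = 50.1 mm. Now blue.

>>> play_rows(
  rows=[
    [1, 0, 0, 0.5, 0],
    [1, 0, 0, 0.4, 0],
    [1, 0, 0, 0.3, 0],
    [1, 0, 0, 0.3, 0],
    [1, 0, 0, 0.3, 0],
  ],
)

```text
time_s: 4.9
ee_pos: [0.4811, -0.115, 0.0547]
tool_rot: [0.0, 0.974, 0.224, 0.002]
contact_force: [-2.4, -2.8, 5.0]
grip_width: -0.003
```

>>> play_rows(
  rows=[
    [1, 0, 0, 0.3, 0],
    [1, 0, 0, 0.15, 0],
    [1, 0, 0, 0, 0],
    [1, 0, 0, 0, 0],
  ],
)

```text
time_s: 5.3
ee_pos: [0.4811, -0.115, 0.05]
tool_rot: [0.001, 0.974, 0.225, 0.002]
contact_force: [-1.4, -1.6, 2.2]
grip_width: -0.003
```

>>> play_rows(
  rows=[
    [1, 0, 0, -1.5, 0],
    [1, 0, 0, -1, 0],
    [1, 0, 0, 0, 0],
    [1, -0.8, -2.5, 0, 0],
    [1, -0.8, -2.5, 0, 0],
    [1, 0, 0, 0, 0],
    [1, 0, 0, 0, 0],
  ],
)

```text
time_s: 6.0
ee_pos: [0.4441, -0.0749, 0.0738]
tool_rot: [-0.001, 0.974, 0.225, 0.003]
contact_force: [0.7, -0.2, 0.1]
grip_width: 0.002
```

```bash
python3 go.py;  python3 - <<'E'
from plant import arm
from meas import *
b=arm.capture("scene");s=np.load("scene0.npz")
S0=heads(s,(225,186),24);S=heads(b,(225,186),24)
for k in S: o,v=ray(b,S[k][0]);print(k,S0[k][0].round(1),S[k][0].round(1),S[k][1],(o+v*S[k][2]).round(4))
cv2.imwrite("pics/chk2.png",cv2.resize(b["color"][130:240,160:290],None,fx=5,fy=5,interpolation=cv2.INTER_CUBIC))
E
```

```text
6.0 [ 0.4441 -0.0749  0.0738] grip 0.002 F [ 0.74 -0.21  0.1 ] tilt [ 0.004  0.003 -1.   ]
red [ 5.1  -1.42 -0.59]
blue [ 1.44  5.3  -0.62]
yellow [-0.06  0.19 -0.62]
green [ 6.57  3.82 -0.59]
red [231.9 169.6] [231.8 172.2] 49 [ 0.4851 -0.0416  0.0499]
yellow [211.8 174.2] [211.7 175. ] 35 [ 0.4476 -0.0807  0.0605]
green [236.  186.8] [235.9 186.7] 44 [ 0.5221 -0.0826  0.0616]
blue [215.6 190.9] [215.8 193. ] 47 [ 0.482  -0.1178  0.0498]
```

View pics/chk2.png

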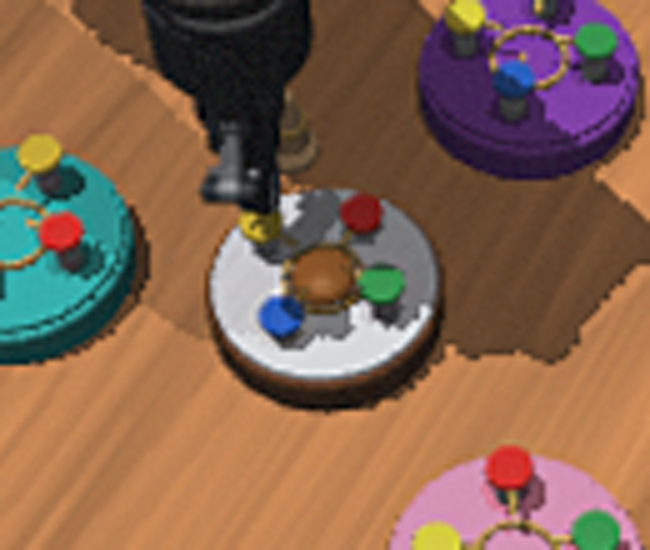

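Red (at 360,212) and blue (at 280,317) are down at about 50 mm. Green and yellow are up, the block hasn't moved, and the fingertips are above yellow.

>>> play_rows(
  rows=[
    [1, 0, 0.2, 0.5, 0],
    [1, 0, 0, 0.4, 0],
    [1, 0, 0, 0.3, 0],
    [1, 0, 0, 0.3, 0],
    [1, 0, 0, 0.3, 0],
  ],
)

```text
time_s: 6.55
ee_pos: [0.4467, -0.0781, 0.054]
tool_rot: [-0.001, 0.975, 0.224, 0.003]
contact_force: [-1.8, 0.9, 5.1]
grip_width: -0.002
```

>>> play_rows(
  rows=[
    [1, 0, 0, 0.25, 0],
    [1, 0, 0, 0.15, 0],
    [1, 0, 0, 0, 0],
    [1, 0, 0, 0, 0],
  ],
)

```text
time_s: 6.95
ee_pos: [0.4467, -0.0781, 0.05]
tool_rot: [-0.001, 0.975, 0.224, 0.003]
contact_force: [-0.6, 0.3, 1.6]
grip_width: 0.006
```

>>> play_rows(
  rows=[
    [1, 0, 0, -1.5, 0],
    [1, 0, 0, -1, 0],
    [1, 0, 0, 0, 0],
    [1, 3.2, 1.8, 0, 0],
    [1, 3.2, 1.8, 0, 0],
    [1, 0, 0, 0, 0],
    [1, 0, 0, 0, 0],
  ],
)

```text
time_s: 7.65
ee_pos: [0.5209, -0.0829, 0.0741]
tool_rot: [-0.001, 0.975, 0.224, 0.002]
contact_force: [-0.7, 0.9, -0.2]
grip_width: -0.004
```

```bash
python3 go.py
```

```text
7.65 [ 0.5209 -0.0829  0.0741] grip -0.004 F [-0.7   0.92 -0.23] tilt [ 0.003  0.003 -1.   ]
red [-1.46 -5.5  -0.59]
blue [-5.11  1.23 -0.61]
yellow [-6.63 -3.88 -0.61]
green [ 0.01 -0.27 -0.59]
```

>>> play_rows(
  rows=[
    [1, 0, -0.2, 0.5, 0],
    [1, 0, 0, 0.4, 0],
    [1, 0, 0, 0.3, 0],
    [1, 0, 0, 0.3, 0],
    [1, 0, 0, 0.3, 0],
  ],
)

```text
time_s: 8.15
ee_pos: [0.5177, -0.0808, 0.0548]
tool_rot: [-0.001, 0.975, 0.224, 0.002]
contact_force: [-0.2, -0.5, 3.7]
grip_width: -0.0
```

>>> play_rows(
  rows=[
    [1, 0, 0, 0.3, 0],
    [1, 0, 0, 0.15, 0],
    [1, 0, 0, 0, 0],
    [1, 0, 0, 0, 0],
  ],
)

```text
time_s: 8.55
ee_pos: [0.5177, -0.0808, 0.0501]
tool_rot: [-0.001, 0.975, 0.224, 0.002]
contact_force: [0.7, 1.4, 4.2]
grip_width: -0.001
```

Rise straight up and move clear to check.

>>> play_rows(
  rows=[
    [1, 0, 0, -1.5, 0],
    [1, 0, 0, -3, 0],
    [1, 0, 0, -4, 0],
    [1, 0, 0, -4, 0],
    [1, -3, 3.5, 0, 0],
    [1, -3, 3.5, 0, 0],
    [1, -3, 3.5, 0, 0],
    [1, -3, 3.5, 0, 0],
    [1, -3, 3.5, 0, 0],
    [1, -3, 3, 0, 0],
    [1, -3, 3, 0, 0],
    [1, 0, 0, 0, 0],
    [1, 0, 0, 0, 0],
  ],
)

```text
time_s: 9.85
ee_pos: [0.4243, -0.3942, 0.175]
tool_rot: [-0.003, 0.974, 0.226, -0.002]
contact_force: [-0.7, 1.2, -0.5]
grip_width: -0.0
```

```bash
python3 - <<'E'
from plant import arm
from meas import *
T=arm.capture("top")
for n,b,c in(("top",T,(266,231)),("scene",arm.capture("scene"),(225,186))):
    S0=heads(np.load(n+"0.npz"),c,24);S=heads(b,c,24)
    for k in S: o,v=ray(b,S[k][0]);print(n,k,S0[k][0].round(1),S[k][0].round(1),S[k][1],(o+v*S[k][2]).round(4))
    if n=="scene": x=b
cv2.imwrite("pics/end.png",cv2.hconcat([cv2.resize(T["color"][190:290,215:315],(400,400)),cv2.resize(x["color"][130:230,170:270],(400,400))]))
s=arm.state();print(s["time_s"],s["ee_pos"],s["contact_force"])
E
```

```text
top red [251.7 227.9] [251.6 228.5] 51 [ 0.4823 -0.0399  0.0494]
top yellow [265.  243.8] [264.6 244. ] 42 [ 0.4429 -0.0753  0.0488]
top green [267.2 215. ] [267.1 215.5] 42 [ 0.5178 -0.0798  0.0495]
top blue [280.5 230.5] [280.4 230.7] 51 [ 0.4789 -0.1158  0.0491]
scene red [231.9 169.6] [232.2 172.3] 48 [ 0.4862 -0.0417  0.0499]
scene yellow [211.8 174.2] [212.2 176.4] 42 [ 0.4461 -0.078   0.0495]
scene green [236.  186.8] [236.3 189. ] 45 [ 0.5225 -0.0825  0.0508]
scene blue [215.6 190.9] [216.  192.9] 47 [ 0.4826 -0.1176  0.0503]
9.95 [ 0.42487962 -0.39324466  0.17517621] [ 0.83771699  0.69658136 -0.56073901]
```

View pics/end.png

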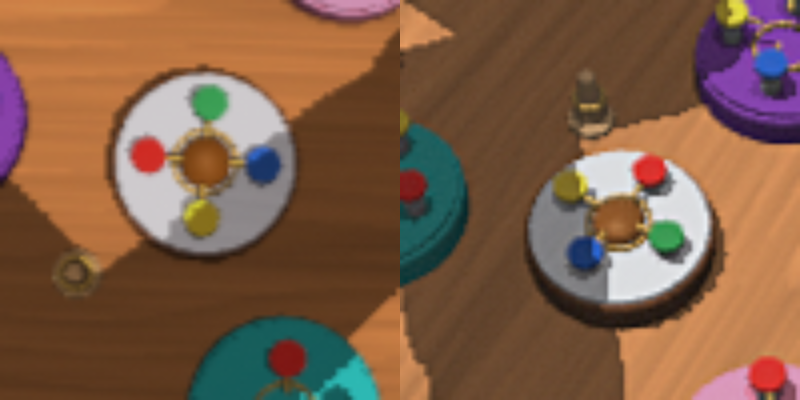

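All four heads are at about 50 mm, the stone sits in its ring at (205,160), the block hasn't moved, and the cone still stands. Handing in.

```bash
python3 -c "
from plant import arm
print(arm.hand_in())"
```

```text
the job is handed in; nothing more can be done
None
```

I pushed the four claws down with the shut fingertips in the order red, blue, yellow, green, then moved the arm clear and handed in at about 10 s. The fingertips ended at 50.0–50.1 mm on each claw. The vertical force readings at the end of each move call were about 5 N or less. I had no reading of the peak force between those points.

**Last checks:**
- **Claws:** depth in both views puts every head top at 49–51 mm, so all four are fully down.
- **Block:** the head positions stayed within about 1 mm of where they started in the plane, so the block has not shifted noticeably.
- **Stone and cone:** the final picture shows the stone in its seat ring and the cone still standing.
- **Other bench items:** I did not measure the hammer, mallet, graver, anvil, oilstone or dish again. The fingertips stayed at about 175 mm or higher over the bench except above the block.

The two cameras disagree by 2–4 mm in the plane. That is well inside the 24 mm heads and did not affect the pushes. No check failed.

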